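Load a food box into the holding lane through its sprung flaps

ROBOT

A 6-joint arm with a two-finger parallel gripper is mounted at the origin on the work surface. World frame = base frame: x ahead of the robot, y to its left, z up, the work surface at z = 0. Lengths are in m, angles in rad, forces in N, time in s.
With the tool pointing down it reaches from about 0.4 to 0.925 m from the base axis. Payload 12.5 kg.
Tool frame: the origin (TCP) lies midway between the tips of the shut fingers; the grasp point (between the pads) lies 19 mm behind it (robot.tcp_to_grasp is the distance from the TCP to the grasp point, in m); z points along the fingers, y is the direction in which the jaws open and shut (so a half turn about z gives the same grasp; the last joint's range is limited). The gripper opens to 95 mm and grips with 3 to 60 N. Pads are 20 mm wide; open, the fingers measure 119 mm over their backs; the gripper's body (75 mm by 180 mm) begins 59 mm behind the grasp point.
Start: joints at [-1.21, 0.491, 1.559, -0, 1.092, -0.106], TCP at [0.281, -0.558, 0.215] pointing down, gripper open.
Joint ranges: [-3.1, 3.1], [-0.84, 2.19], [0.05, 2.79], [-1.13, 4.28], [0.06, 2.93], [-2.69, 2.69]. Speed limits (rad/s): [2.22, 2.22, 2.79, 3.14, 3.14, 3.14].

INTERFACE

Orientations are given as a unit quaternion [x, y, z, w].
In Python, from plant import robot gives the robot as it stands. The module is installed in compiled form; this text tells all that it offers.
- The arm moves only by the tool carry_out, never from a script. Its argument "targets" is a list of rows, each an object of numbers: "ax", "ay", "az": the turn, a rotation vector about the tool's x, y, z scaled (see below); "dx", "dy", "dz": the shift along the tool's x, y, z scaled (see below); "hand": the closure, from -1 (fully open) to 1 (shut), so that 0 is half open. A call has 1 to 5 rows; each row shifts and turns the pose as measured when the row begins, along the tool's axes as they then stand; what a row does not reach is not made up. The controller multiplies each number of a shift by 0.15 m and each number of a turn by 180 degrees. A row lasts 1/10 s, in which the tool goes at most 50 mm and 8.59 degrees, less where a joint would pass 70% of its speed; a pose out of reach is approached as far as the arm can. A call with a number of a shift or a turn outside -1 to 1 is refused whole. A call with a gripper value outside its range is refused whole. The fingers move at their own pace and stop on an object; "force" is the grip in N (left out, the last holds). Time passes only in rows, so rows that do not move let the fingers close. It gives the time, the measured TCP pose, the force and the opening at its end, in the units of the state.
- robot.get_state(): the state, without advancing time (a new reading comes with each control period).
- robot.snapshot(name): name is "scene" or "top" or "wrist"; returns a dict with "color" (384x512x3 uint8, red, green, blue), "z_map" (384x512 float32, m along the optical axis (not along the pixel's ray), 0 where there is no reading), "intrinsics" (3x3 intrinsics, pixels), "k1" (the pictures are not rectified: a ray, as slopes to the right and down, at radius r is drawn at 1 + k1 r^2 times it, then the intrinsics apply), "cam_to_world" (4x4, takes a point from camera to world coordinates); the wrist camera has in their place "T_tool_cam" (4x4, takes a point from camera to tool coordinates, whose origin is the TCP and whose axes are the flange's). Camera axes: x right, y down, z forward; pixel columns grow to the right and rows downward; lengths in m; the calibration is good to about 2 mm. A picture is of the moment at which its call begins: read the wrist's pose just before it.
- robot.close_job(): hands the job in, once; it reports no verdict.
Trained networks look in the newest picture that a camera, given by its name, has taken for a name from the list of things; names that differ only in an ending like _2 or _b are one class to them, and where a whole thing is asked for, a point or a joint stands for the part that bears it (a point fixed in the world has none). Each returns a list of dicts, best first, with "score" (0 to 1); they miss things now and then, are a little off and sometimes report something else, mostly with a low value. They report only what shows in the picture. A call takes as long as a camera call. They do not tell look-alikes from the thing itself.
- robot.search_frame(camera, name): "rect" ([left, top, right, bottom] as shares, 0 to 1, of the picture: columns of its width, rows of its height, round what is visible of it).
The state is a dict: "time": time; "q": joint angles; "dq": joint speeds; "effort": joint torques, N m; "tcp_pos": TCP position; "tcp_rot": TCP orientation; "contact_force": force on the tool from outside, world axes, zero at the start; "moment": the same for the moment, N m; "finger_gap": finger opening in m.
Only numpy, scipy, OpenCV 4.12 (cv2) and the standard library are available. Lean on these libraries where they do the work, as an engineer would, in place of code of your own. Each camera call takes 0.05 s, during which the arm holds its last target.

TASK

Load the green-lidded food box into the holding lane: put it on the lane's apron, lid up, and push it in through the two sprung flaps and on until you feel it press the stiff back plate and the plate gives a little (about half a centimetre, never more than about one). Push gently so that the plate is not rammed, then come out so that the flaps swing shut behind the box. Leave the red-lidded box and everything else on the counter where it is.

Things in the scene. Friction and masses are not known exactly. Their poses are not given: they have to be found in the camera images.
- green_box_centre (a point): centre (half-way up) of the box to load: closed rigid kraft food box with a green lid, 80 mm long (its x) x 60 mm wide (its y) x 45 mm high, z up, about 0.14 to 0.26 kg, standing on the counter. Grasp it across its 60 mm width. Either way round may go in first, with its length along the lane.
- red_box_centre (a point): centre of a box of the same size with a red lid; leave it alone
- lane: fixed low steel holding lane, nothing of it above 75 mm. Origin: on the table surface (z = 0), on the lane's centre line, in the plane of the shut flaps. x runs inwards along the lane (away from the robot), y left, z up. Base plate 12 mm thick, 120 mm wide, x = -125 to +220 mm; its top is the lane floor
- lane_apron (a point): on the lane floor at lane x = -70 mm, y = 0: on the free apron (x = -125 to -42 mm). A box set down with its centre over this point and its length along lane x is clear of everything (its front end stands between the flared plates without touching); from here it is pushed straight in along lane x
- lane_mouth (a point): on the lane floor in the mouth, at lane x = -12 mm: 66 mm wide between 52 mm high frame posts (x = -19 to -4 mm). In front of it two flared lead-in plates (x = -42 to -19 mm, 40 mm high above the floor). Behind it 8 mm high floor rails 66 mm apart guide the box
- lane_slot (a point): middle of the open roof slot (lane x = 53 mm), 68 mm above the table = top of the roof. Roof: two clear strips, 4 mm thick, 50 mm apart either side of the centre line, x = -18 to 124 mm. Fingers, shut and pointing down, can follow the box in from behind along this slot and be lifted out anywhere
- lane_hood (a point): top of the green hood (lane x = 124 to 220 mm). Beneath it is the black back plate (joint plate), 56 mm wide: its face lies somewhere from lane x = 140 to 175 mm, differs each time, is not measured and must be felt. It starts to slide at about 7 N (9 to 14 N at the hand, with the box's own drag) and stays where left. It must end 2 to 12 mm further in, and never be pressed with over 20 N
- flap_left (a joint): opening of the left (+y) orange flap: 0 = shut, up to 1.6 rad swung inwards only. 43 mm wide, 40 mm high, lower edge 10 mm above the lane floor; upright hinge at lane x = 0, y = +45 mm. Light spring (0.02 to 0.08 N m; the pair resists the box with a few N) swings it shut once the rear of the box is beyond lane x = 46 mm and the fingers are out
- flap_right (a joint): the same for the right (-y) flap, hinge at y = -45 mm; 0 = shut, grows as it swings inwards
- pot_a: small red sauce pot, 48 mm across, 34 mm high, origin at its base; leave alone
- pot_b: small yellow sauce pot, as the red one; leave alone
- bowl: kraft bowl, 120 mm across, 55 mm high, origin at its base; leave alone
- cup: paper cup, 80 mm across, 90 mm high, origin at its base; leave alone
- spoon: steel serving spoon lying along its x, 260 mm long; leave alone
- napkins: steel napkin tray 120 x 100 x 50 mm, origin at its base; leave alone
Mind the look-alikes: they are no part of the job. Leave any orange or yellow look-alike of the part that bears green_box_centre alone.

How it is judged:
On the way, in this order (a step that is already met when the one before it is completed fails the run):
1. the green box stands on the apron in front of the mouth (x of green_box_centre in the frame of lane between -0.125 and -0.045 m and y of green_box_centre in the frame of lane between -0.03 and 0.03 m and z of green_box_centre in the frame of lane below 0.04 m and angle between green_box_centre's own z axis and vertical below 0.15 rad), for 0.1 s.
2. the green box goes in through the flaps: both are swung open by it while it is in the mouth, level (value of joint each of flap_left, flap_right above 0.6 rad and x of green_box_centre in the frame of lane between -0.04 and 0.08 m and z of green_box_centre in the frame of lane below 0.045 m), for 0.1 s.
3. the box has pushed the back plate in by more than 2 mm (value of joint plate above 0.002 m), for 0.1 s.
At the end, for the whole second after the job is handed in: The green box stands upright and at rest in the lane behind the flaps (centre 85 to 160 mm past the flap plane, within 12 mm of the centre line, on the lane floor), the back plate has been pushed in by 2 to 12 mm, and both flaps are shut (under 0.08 rad) (value of joint plate between 0.002 and 0.012 m and value of joint each of flap_left, flap_right below 0.08 rad and x of green_box_centre in the frame of lane between 0.085 and 0.16 m and y of green_box_centre in the frame of lane between -0.012 and 0.012 m and z of green_box_centre in the frame of lane below 0.042 m and angle between green_box_centre's own z axis and vertical below 0.1 rad and linear speed of green_box below 0.01 m/s); the robot touches nothing.
It fails at once if the back plate is pushed in by more than 12 mm (value of joint plate above 0.012 m).
It fails at once if the back plate is rammed: pressed with more than 20 N (contact force between green_box and plate above 20 N).
It fails at once if the green box is tipped by more than 0.5 rad (angle between green_box_centre's own z axis and vertical above 0.5 rad).
It fails at once if the red box is moved by more than 20 mm (distance of red_box_centre from where it was at the start of the episode above 0.02 m).
It fails at once if a bystander is moved by more than 30 mm (distance of any of pot_a, pot_b, bowl, cup, spoon, napkins from where it was at the start of the episode above 0.03 m).
It also fails if it takes over 67 s, if anything falls off the work surface, if the arm or the gripper's body presses on something with over 40 N, if the wrist force passes 120 N, or if a joint passes its speed limit or range.

## Working session

There is one attempt and no reset: what is moved stays moved. The work goes in short steps, Python scripts to look and compute and a tool call to move; the robot and the scene stay as the last step left them, time stands still between calls to the robot, and variables do not carry over. Pictures are saved under pics/ and viewed, and the job is handed in when it is done.

Besides the shell and the picture viewer there is one more tool, called after ">>>" as name(argument=value, ...) on one line, values as JSON. carry_out: Moves the arm, as the interface text tells. Its arguments: {"type":"object","properties":{"targets":{"type":"array","items":{"type":"object","properties":{"ax":{"type":"number","minimum":-1,"maximum":1},"ay":{"type":"number","minimum":-1,"maximum":1},"az":{"type":"number","minimum":-1,"maximum":1},"dx":{"type":"number","minimum":-1,"maximum":1},"dy":{"type":"number","minimum":-1,"maximum":1},"dz":{"type":"number","minimum":-1,"maximum":1},"hand":{"type":"number"}}}},"force":{"type":"number"}},"required":["targets"]}

```bash
mkdir -p pics
cat > h.py <<'E'
import numpy as np, cv2
from plant import robot
def snap(n,f=None):
    st=robot.get_state(); s=robot.snapshot(n)
    if f: cv2.imwrite('pics/'+f,cv2.cvtColor(s['color'],cv2.COLOR_RGB2BGR))
    if 'cam_to_world' in s: T=np.array(s['cam_to_world'])
    else:
        from scipy.spatial.transform import Rotation as R
        W=np.eye(4); W[:3,:3]=R.from_quat(st['tcp_rot']).as_matrix(); W[:3,3]=st['tcp_pos']; T=W@np.array(s['T_tool_cam'])
    K=np.array(s['intrinsics']);k1=s['k1'];z=s['z_map']
    v,u=np.mgrid[0:z.shape[0],0:z.shape[1]]
    p=cv2.undistortPoints(np.stack([u.ravel(),v.ravel()],1).astype(float)[:,None],K,np.array([k1,0,0,0,0.]))[:,0].reshape(z.shape+(2,))
    P=np.concatenate([p*z[...,None],z[...,None]],2)@T[:3,:3].T+T[:3,3]
    P[z==0]=np.nan
    return s,P,T
E
python3 - <<'E'
from h import *
np.set_printoptions(precision=3,suppress=True)
print(robot.get_state())
for c in ['scene','top','wrist']:
    s,P,T=snap(c,c+'0.png'); print(c,T[:3,3],T[:3,2])
    if c!='wrist':
      for n in ['green_box_centre','red_box_centre','lane','lane_hood','flap_left','flap_right']:
        try:
          for r in robot.search_frame(c,n)[:3]:
            q=np.array(r['rect'])*[512,384,512,384]; print(n,r['score'],q, P[int((q[1]+q[3])/2),int((q[0]+q[2])/2)])
        except Exception as e: print(n,e)
E
```

```text
{'time': 0.0, 'q': array([-1.21 ,  0.492,  1.559,  0.   ,  1.092, -0.106]), 'dq': array([ 0.001, -0.002,  0.001, -0.001, -0.   ,  0.   ]), 'effort': array([ -0.002, -61.266, -25.818,   0.069,   0.048,  -0.   ]), 'tcp_pos': array([ 0.281, -0.558,  0.214]), 'tcp_rot': array([ 0.973,  0.231, -0.   , -0.001]), 'contact_force': array([ 0.298, -0.491, -0.734]), 'moment': array([-0.044,  0.012, -0.026]), 'finger_gap': 0.095313500987626}
scene [1.332 0.193 0.99 ] [-0.615 -0.156 -0.773]
green_box_centre 0.89 [319.898 154.598 352.512 181.018] [0.415 0.219 0.047]
green_box_centre 0.78 [353.382 179.789 376.986 210.01 ] [0.502 0.316 0.047]
green_box_centre 0.75 [306.586 189.811 342.016 224.486] [0.58  0.205 0.047]
red_box_centre 0.89 [165.478 151.795 190.515 179.789] [ 0.525 -0.266  0.047]
lane 0.92 [220.416 176.218 293.581 277.594] [0.668 0.025 0.012]
lane 0.26 [352.205 180.211 376.115 209.318] [0.505 0.313 0.048]
lane_hood 0.71 [220.877 173.606 293.99  276.518] [0.665 0.028 0.014]
flap_left 0.6 [262.4   194.688 273.203 204.096] [0.593 0.04  0.05 ]
top [0.336 0.012 1.3  ] [ 0.212 -0.004 -0.977]
green_box_centre 0.73 [191.59  205.901 218.419 226.982] [0.555 0.2   0.042]
green_box_centre 0.69 [162.509 223.718 186.214 251.213] [0.483 0.309 0.045]
red_box_centre 0.62 [325.222 212.698 349.798 239.194] [ 0.509 -0.269  0.045]
lane 0.73 [237.414 145.306 272.077 240.384] [0.645 0.023 0.015]
lane 0.29 [108.186 216.115 143.309 250.598] [0.502 0.49  0.036]
lane_hood 0.74 [230.81  143.501 268.083 241.114] [0.646 0.041 0.012]
flap_left 0.7 [105.114 213.312 141.21  252.595] [0.507 0.499 0.031]
flap_right 0.45 [234.189 142.387 271.821 238.618] [0.653 0.026 0.011]
wrist [ 0.34  -0.527  0.386] [-0.212 -0.108 -0.971]
```

View pics/scene0.png

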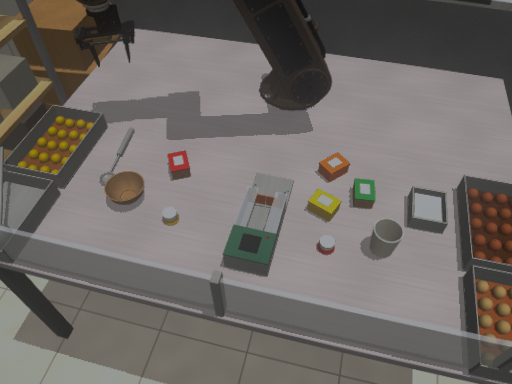

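View pics/top0.png

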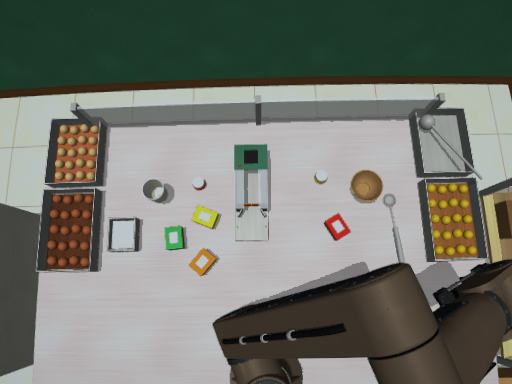

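The green box shows at (364,192) in scene and (174,238) in top. The orange and yellow boxes are look-alikes. The lane spans (220–293,174–277) in scene, with the hood at the far end. Next I'll measure both.

Run:
```python
from h import *
np.set_printoptions(precision=4,suppress=True)
for c in ['scene','top']:
    s,P,T=snap(c,c+'1.png'); im=s['color']; hsv=cv2.cvtColor(im,cv2.COLOR_RGB2HSV)
    g=cv2.inRange(hsv,(45,80,40),(90,255,255))>0
    def rect(m,nm):
        q=P[m]; z=np.median(q[:,2]); q=q[np.abs(q[:,2]-z)<.008]
        r=cv2.minAreaRect((q[:,:2]*1000).astype(np.float32)); print(c,nm,len(q),'z',z,r,'mean',q.mean(0))
    x,y=P[...,0],P[...,1]; h=P[...,2]
    bx=(abs(x-.495)<.08)&(abs(y-.315)<.08)&(h>.036)&(h<.06)
    rect(bx,'box')
    rect(g&(abs(y)<.12)&(x>.6)&(h>.03),'hood')
    print('h>.06 lane'); 
    L=(abs(y-.03)<.12)&(x>.4)&(x<.9)&(h>.006)
    rect(L&(abs(h-.012)<.007),'base'); rect(L&(h>.06)&(h<.085),'high')
    big=cv2.resize(im[130:290,200:320] if c=='scene' else im[130:260,200:310],None,fx=5 if c=='scene' else 4.5,fy=5 if c=='scene' else 4.5,interpolation=cv2.INTER_CUBIC)
    big=big[:600,:800]
    cv2.imwrite(f'pics/{c}_crop.png',big[...,::-1])
```

```text
scene box 476 z 0.04675685492727233 ((497.3136291503906, 282.7345886230469), (94.0600357055664, 150.97625732421875), 26.242597579956055) mean [0.4912 0.3082 0.0467]
scene hood 719 z 0.06975047535283974 ((764.4959106445312, 33.39048385620117), (114.90116882324219, 95.19546508789062), 89.24881744384766) mean [0.7712 0.0442 0.0697]
h>.06 lane
scene base 1369 z 0.013568133301007368 ((620.5978393554688, 28.849777221679688), (439.7464294433594, 237.0146942138672), 0.1566869616508484) mean [0.581  0.0342 0.0132]
scene high 2518 z 0.06999883401482576 ((694.2633056640625, 33.48402404785156), (120.49803924560547, 240.47450256347656), 88.94702911376953) mean [0.7192 0.0339 0.0701]
top box 402 z 0.04440621766414865 ((499.1337585449219, 280.4156188964844), (93.83316040039062, 148.56564331054688), 27.346393585205078) mean [0.4871 0.3064 0.0443]
top hood 601 z 0.0671480872129161 ((764.5519409179688, 30.40622329711914), (115.37187194824219, 94.75658416748047), 89.66419982910156) mean [0.7639 0.0308 0.0672]
h>.06 lane
top base 1485 z 0.011232873950288047 ((634.4393920898438, 24.04326629638672), (460.5536193847656, 234.12709045410156), 1.882599115371704) mean [0.572  0.0358 0.0113]
top high 1557 z 0.06747938116907726 ((693.1089477539062, 32.819156646728516), (120.10000610351562, 237.578125), 89.08226776123047) mean [0.7067 0.0321 0.0676]
```

Run:
```python
from h import *
np.set_printoptions(precision=4,suppress=True)
for c in ['scene','top']:
    s,P,T=snap(c); 
    x,y,h=P[...,0],P[...,1],P[...,2]
    zl=.0467 if c=='scene' else .0443
    def rect(m,nm):
        n,lab,stt,_=cv2.connectedComponentsWithStats(m.astype(np.uint8)); k=1+stt[1:,4].argmax(); q=P[lab==k]
        print(c,nm,len(q),cv2.minAreaRect((q[:,:2]*1000).astype(np.float32)),q.mean(0))
    rect((abs(x-.495)<.09)&(abs(y-.315)<.07)&(abs(h-zl)<.007),'box')
    L=(abs(y-.03)<.09)&(x>.4)&(x<.9)
    rect(L&(h>.007)&(h<.09),'lane all')
```

```text
scene box 433 ((482.8726806640625, 314.207275390625), (82.14901733398438, 60.58974838256836), 6.101936340332031) [0.4858 0.3137 0.0468]
scene lane all 4419 ((641.6096801757812, 35.50279235839844), (123.65693664550781, 348.0519104003906), 89.05029296875) [0.6833 0.0355 0.0498]
top box 373 ((482.789794921875, 311.19049072265625), (81.05789947509766, 58.43928909301758), 6.136697292327881) [0.4821 0.3113 0.0441]
top lane all 3051 ((640.1018676757812, 33.456302642822266), (119.98648071289062, 342.31817626953125), 89.16708374023438) [0.6406 0.034  0.0413]
```

View pics/scene_crop.png

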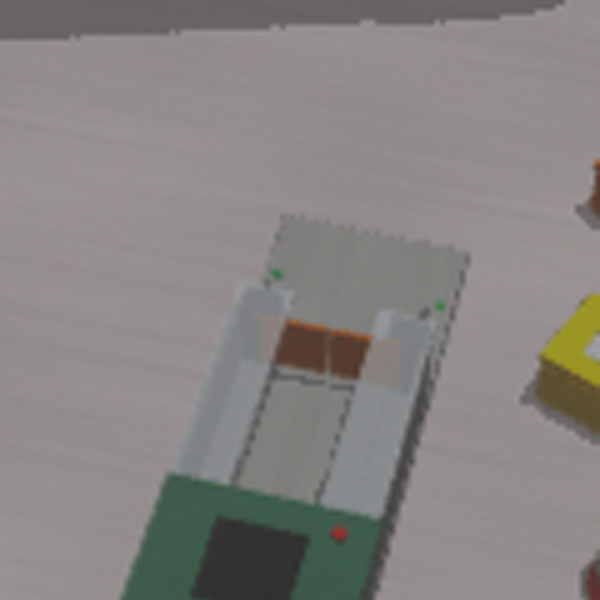

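View pics/top_crop.png

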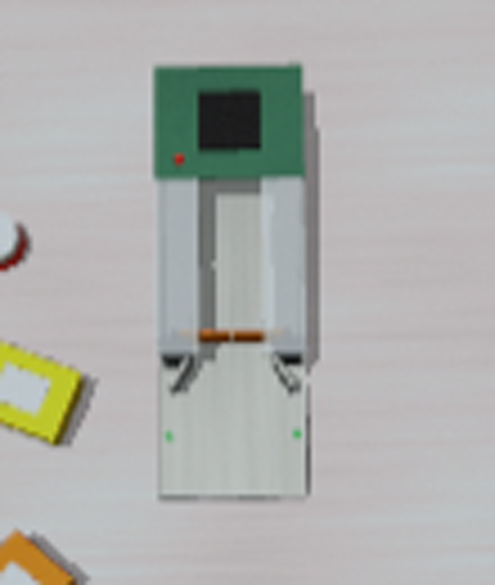

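>>> carry_out(targets=[{"dx": 0.236, "dy": -0.219, "hand": -1}, {"dx": 0.236, "dy": -0.219, "hand": -1}, {"dx": 0.236, "dy": -0.219, "hand": -1}, {"dx": 0.236, "dy": -0.219, "hand": -1}, {"dx": 0.236, "dy": -0.219, "hand": -1}])

```text
schema error: expected keys ax, ay, az, dx, dy, dz, hand
```

>>> carry_out(targets=[{"ax": 0, "ay": 0, "az": 0, "dz": 0, "dx": 0.236, "dy": -0.219, "hand": -1}, {"ax": 0, "ay": 0, "az": 0, "dz": 0, "dx": 0.236, "dy": -0.219, "hand": -1}, {"ax": 0, "ay": 0, "az": 0, "dz": 0, "dx": 0.236, "dy": -0.219, "hand": -1}, {"ax": 0, "ay": 0, "az": 0, "dz": 0, "dx": 0.236, "dy": -0.219, "hand": -1}, {"ax": 0, "ay": 0, "az": 0, "dz": 0, "dx": 0.236, "dy": -0.219, "hand": -1}])

```text
time: 1.45
tcp_pos: [0.3658, -0.3295, 0.2133]
tcp_rot: [0.974, 0.227, 0.0, 0.001]
contact_force: [1.4, 0.2, -0.5]
finger_gap: 0.0952
```

>>> carry_out(targets=[{"ax": 0, "ay": 0, "az": 0.0374, "dz": 0, "dx": 0.233, "dy": -0.22, "hand": -1}, {"ax": 0, "ay": 0, "az": 0.0374, "dz": 0, "dx": 0.206, "dy": -0.245, "hand": -1}, {"ax": 0, "ay": 0, "az": 0.0374, "dz": 0, "dx": 0.175, "dy": -0.268, "hand": -1}, {"ax": 0, "ay": 0, "az": 0, "dz": 0, "dx": 0.143, "dy": -0.286, "hand": -1}, {"ax": 0, "ay": 0, "az": 0, "dz": 0, "dx": 0.143, "dy": -0.286, "hand": -1}])

```text
time: 1.95
tcp_pos: [0.4519, -0.0974, 0.2142]
tcp_rot: [0.999, 0.047, 0.002, 0.002]
contact_force: [1.3, -1.1, -0.5]
finger_gap: 0.0953
```

>>> carry_out(targets=[{"ax": 0, "ay": 0, "az": 0, "dz": 0, "dx": 0.12, "dy": -0.282, "hand": -1}, {"ax": 0, "ay": 0, "az": 0, "dz": 0, "dx": 0.12, "dy": -0.282, "hand": -1}, {"ax": 0, "ay": 0, "az": 0, "dz": 0, "dx": 0.12, "dy": -0.282, "hand": -1}])

```text
time: 2.25
tcp_pos: [0.495, 0.0402, 0.2147]
tcp_rot: [0.999, 0.047, 0.003, 0.002]
contact_force: [0.3, -0.4, 0.4]
finger_gap: 0.0954
```

Run:
```python
from h import *
np.set_printoptions(precision=4,suppress=True)
s,P,T=snap('wrist','w1.png'); print(robot.get_state()['tcp_pos'],T[:3,3],T[:3,2])
x,y,h=P[...,0],P[...,1],P[...,2]
print(np.nanmedian(h[(h>.004)&(h<.025)]))
m=((h>.0055)&(h<.02)).astype(np.uint8)*255; cv2.imwrite('pics/w1m.png',m)
```

```text
[0.4964 0.0452 0.2148] [0.56   0.0479 0.3862] [-0.231  -0.0264 -0.9726]
0.012994343545481402
```

View pics/w1.png

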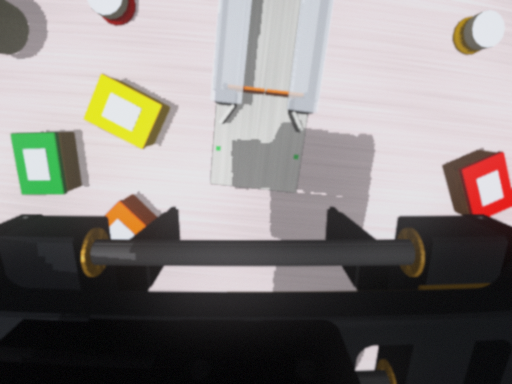

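The wrist image shows the lane from above: apron front edge from (211,185) to (299,192), flap line at (270,91), and green box at (43,163). I'll refine the lane axis and box pose from this view.

Run:
```python
from h import *
np.set_printoptions(precision=4,suppress=True)
s,P,T=snap('wrist'); im=s['color'].astype(int); hsv=cv2.cvtColor(s['color'],cv2.COLOR_RGB2HSV)
x,y,h=P[...,0],P[...,1],P[...,2]
def rect(m,nm):
    n,lab,stt,_=cv2.connectedComponentsWithStats(m.astype(np.uint8)); k=1+stt[1:,4].argmax(); q=P[lab==k]
    print(nm,len(q),cv2.minAreaRect((q[:,:2]*1000).astype(np.float32)),np.median(q,0),q.min(0),q.max(0))
rect((h>.036)&(h<.056)&(y>.22)&(y<.42),'box')
q=P[(h>.055)&(h<.08)&(abs(y-.035)<.1)]
from numpy import polyfit
# roof outer edges per x bin
L=[];
for a in np.arange(.585,.70,.005):
    t=q[abs(q[:,0]-a)<.0025]
    if len(t)>20:
        ys=np.sort(t[:,1]); gi=np.diff(ys).argmax(); L.append((a,ys[0],ys[-1],ys[gi],ys[gi+1]))
L=np.array(L); print(L)
for c in [(1,2),(3,4)]: print('fit',np.polyfit(L[:,0]-.593,L[:,list(c)].mean(1),1))
b=P[(h>.006)&(h<.02)&(abs(y-.035)<.075)&(x<.57)&(x>.40)]
E=[]
for a in np.arange(.475,.55,.005):
    t=b[abs(b[:,0]-a)<.0025]
    if len(t)>30: E.append((a,t[:,1].min(),t[:,1].max()))
E=np.array(E);print(E); print(np.polyfit(E[:,0]-.593,E[:,1:].mean(1),1))
for yy in np.arange(0,.075,.01):
    t=b[abs(b[:,1]-yy)<.004]; print(yy,t[:,0].min(),end=' ')
o=P[(hsv[...,0]<20)&(hsv[...,1]>150)&(abs(y-.035)<.05)&(x>.57)&(x<.62)]
print('\nflap',np.median(o,0),o.min(0),o.max(0))
```

```text
box 2972 ((482.83111572265625, 312.3188781738281), (79.91096496582031, 62.37578582763672), 5.103539943695068) [0.485  0.3093 0.0459] [0.4411 0.2793 0.036 ] [0.5247 0.3455 0.0487]
[[ 0.585  -0.0236  0.094   0.01    0.0602]
 [ 0.59   -0.0234  0.0942  0.0176  0.0197]
 [ 0.595  -0.0238  0.0936  0.0338  0.0364]
 [ 0.6    -0.0238  0.0939  0.0097  0.0601]
 [ 0.605  -0.024   0.0941  0.0104  0.0598]
 [ 0.61   -0.0237  0.0936  0.0105  0.06  ]
 [ 0.615  -0.0243  0.0939  0.0102  0.0597]
 [ 0.62   -0.0243  0.094   0.0103  0.0599]
 [ 0.625  -0.0244  0.0936  0.0101  0.0595]
 [ 0.63   -0.0249  0.0938  0.0098  0.0598]
 [ 0.635  -0.0249  0.0934  0.0097  0.0593]
 [ 0.64   -0.025   0.0937  0.0096  0.0597]
 [ 0.645  -0.0243  0.0931  0.0095  0.0592]
 [ 0.65   -0.0242  0.0935  0.0093  0.059 ]
 [ 0.655  -0.0244  0.0936  0.0093  0.0591]
 [ 0.66   -0.0247  0.0932  0.009   0.0596]
 [ 0.665  -0.025   0.0924  0.0089  0.059 ]
 [ 0.67   -0.0256  0.0922  0.0087  0.0587]
 [ 0.675  -0.0253  0.0923  0.0086  0.0589]
 [ 0.68   -0.0253  0.0916  0.0088  0.0586]
 [ 0.685  -0.0246  0.0588  0.0092  0.0588]
 [ 0.69   -0.0249  0.009   0.0066  0.0087]]
fit [-0.1527  0.0385]
fit [-0.0421  0.0344]
[[ 0.475  -0.0228  0.0962]
 [ 0.48   -0.0233  0.0965]
 [ 0.485  -0.0231  0.0967]
 [ 0.49   -0.0232  0.0956]
 [ 0.495  -0.0228  0.0961]
 [ 0.5    -0.0235  0.0964]
 [ 0.505  -0.0227  0.0953]
 [ 0.51   -0.0237  0.0957]
 [ 0.515  -0.0237  0.0961]
 [ 0.52   -0.0233  0.095 ]
 [ 0.525  -0.0244  0.0955]
 [ 0.53   -0.0237  0.096 ]
 [ 0.535  -0.0244  0.0947]
 [ 0.54   -0.0235  0.0952]
 [ 0.545  -0.0242  0.0955]
 [ 0.55   -0.0245  0.0958]]
[-0.0163  0.0348]
0.0 0.4687025183806052 0.01 0.46930039732989426 0.02 0.4686926650622709 0.03 0.4686375914368894 0.04 0.46905159871030744 0.05 0.46956520888988446 0.06 0.4700019034333022 0.07 0.46939508516011114 
flap [0.5927 0.0386 0.0629] [0.5914 0.0117 0.0566] [0.5949 0.0587 0.0647]
```

>>> carry_out(targets=[{"ax": 0, "ay": 0, "az": 0, "dz": 0, "dx": 0.013, "dy": -0.297, "hand": -1}, {"ax": 0, "ay": 0, "az": 0, "dz": 0, "dx": 0.013, "dy": -0.297, "hand": -1}, {"ax": 0, "ay": 0, "az": 0, "dz": 0, "dx": 0.013, "dy": -0.297, "hand": -1}, {"ax": 0, "ay": 0, "az": 0, "dz": 0, "dx": 0.013, "dy": -0.297, "hand": -1}, {"ax": 0, "ay": 0, "az": 0, "dz": 0, "dx": 0.013, "dy": -0.297, "hand": -1}])

```text
time: 2.85
tcp_pos: [0.4842, 0.2676, 0.2141]
tcp_rot: [0.999, 0.046, 0.004, 0.002]
contact_force: [0.7, -0.5, 0.2]
finger_gap: 0.0946
```

>>> carry_out(targets=[{"ax": 0, "ay": 0, "az": 0, "dz": 0, "dx": 0.013, "dy": -0.2, "hand": -1}, {"ax": 0, "ay": 0, "az": 0, "dz": 0, "dx": 0, "dy": 0, "hand": -1}])

```text
time: 3.05
tcp_pos: [0.4826, 0.3022, 0.2138]
tcp_rot: [0.999, 0.048, 0.004, 0.002]
contact_force: [-0.2, 0.1, 0.3]
finger_gap: 0.0947
```

Run:
```python
from h import *
from scipy.spatial.transform import Rotation as R
st=robot.get_state(); p=st['tcp_pos'];M=R.from_quat(st['tcp_rot']).as_matrix();print(p,M)
print('to box tool',M.T@(np.array([.483,.3123,.011])-p)/.15)
```

```text
[0.48264955 0.30215747 0.21383995] [[ 0.99531279  0.09640377  0.00766583]
 [ 0.09643059 -0.99533454 -0.00320889]
 [ 0.00732072  0.00393307 -0.99996547]]
to box tool [-1.05383877e-03 -7.23947240e-02  1.35202059e+00]
```

>>> carry_out(targets=[{"ax": 0.001, "ay": -0.0023, "az": 0, "dz": 0.3, "dx": 0, "dy": -0.06, "hand": -1}, {"ax": 0, "ay": 0, "az": 0, "dz": 0.3, "dx": 0, "dy": -0.015, "hand": -1}, {"ax": 0, "ay": 0, "az": 0, "dz": 0.3, "dx": 0, "dy": 0, "hand": -1}])

```text
time: 3.35
tcp_pos: [0.4859, 0.3138, 0.0815]
tcp_rot: [0.999, 0.049, 0.006, -0.002]
contact_force: [0.6, 0.5, -0.7]
finger_gap: 0.0951
```

Run:
```python
from h import *
from scipy.spatial.transform import Rotation as R
s,P,T=snap('wrist','w2.png')
st=robot.get_state(); p=st['tcp_pos'];M=R.from_quat(st['tcp_rot']).as_matrix();print(p,M)
print('to box tool',M.T@(np.array([.483,.3123,.011])-p)/.15)
```

```text
[0.48302351 0.31198803 0.07442329] [[ 9.95264336e-01  9.71497445e-02  3.29067692e-03]
 [ 9.71492397e-02 -9.95269776e-01  3.13275875e-04]
 [ 3.30554595e-03  7.89445485e-06 -9.99994537e-01]]
to box tool [-0.00135159 -0.00208852  0.42281978]
```

View pics/w2.png

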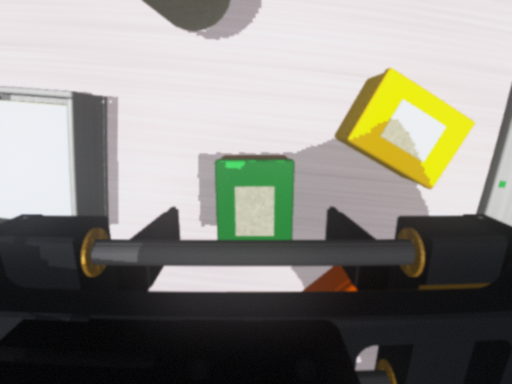

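The green box (216–293, 157–240) sits centred between the fingers, so I'll descend and grip.

>>> carry_out(targets=[{"ax": 0, "ay": -0.001, "az": 0, "dz": 0.2, "dx": 0, "dy": 0, "hand": -1}, {"ax": 0, "ay": 0, "az": 0, "dz": 0.18, "dx": 0, "dy": 0, "hand": -1}, {"ax": 0, "ay": 0, "az": 0, "dz": 0.04, "dx": 0, "dy": 0, "hand": -1}])

```text
time: 3.7
tcp_pos: [0.4839, 0.3089, 0.0103]
tcp_rot: [0.999, 0.048, -0.001, 0.001]
contact_force: [-0.1, -0.5, 0.1]
finger_gap: 0.095
```

>>> carry_out(targets=[{"ax": 0, "ay": 0, "az": 0, "dz": 0, "dx": 0, "dy": 0, "hand": 1}, {"ax": 0, "ay": 0, "az": 0, "dz": 0, "dx": 0, "dy": 0, "hand": 1}, {"ax": 0, "ay": 0, "az": 0, "dz": 0, "dx": 0, "dy": 0, "hand": 1}, {"ax": 0, "ay": 0, "az": 0, "dz": 0, "dx": 0, "dy": 0, "hand": 1}, {"ax": 0, "ay": 0, "az": 0, "dz": 0, "dx": 0, "dy": 0, "hand": 1}], force=20)

```text
time: 4.2
tcp_pos: [0.4865, 0.3086, 0.016]
tcp_rot: [0.999, 0.047, 0.001, -0.0]
contact_force: [-0.2, 0.3, -0.6]
finger_gap: 0.0604
```

>>> carry_out(targets=[{"ax": 0, "ay": 0, "az": 0, "dz": -0.15, "dx": 0, "dy": 0, "hand": 1}, {"ax": 0, "ay": 0, "az": 0, "dz": -0.25, "dx": 0, "dy": 0, "hand": 1}, {"ax": 0, "ay": 0, "az": 0, "dz": -0.25, "dx": 0, "dy": 0, "hand": 1}, {"ax": 0, "ay": 0, "az": 0.035, "dz": 0, "dx": 0, "dy": 0, "hand": 1}, {"ax": 0, "ay": 0, "az": 0, "dz": 0, "dx": 0, "dy": 0, "hand": 1}])

```text
time: 4.7
tcp_pos: [0.4854, 0.3085, 0.1183]
tcp_rot: [1.0, -0.009, 0.001, -0.0]
contact_force: [-0.0, -0.1, -2.5]
finger_gap: 0.0596
```

```bash
cat > g.py <<'E'
from h import *
from scipy.spatial.transform import Rotation as R
import sys
np.set_printoptions(precision=4,suppress=True)
def go(t,yaw=-0.95):
    S=[robot.get_state() for _ in range(1)]; st=S[0]
    p=st['tcp_pos'];M=R.from_quat(st['tcp_rot']).as_matrix()
    y=np.radians(yaw); D=np.array([[np.cos(y),np.sin(y),0],[np.sin(y),-np.cos(y),0],[0,0,-1]])
    rv=R.from_matrix(M.T@D).as_rotvec()/np.pi
    o=np.array([.5933,.035,0]);c,s=np.cos(np.radians(-.95)),np.sin(np.radians(-.95)); d=p-o
    print('t',st['time'],'p',p,'lane',[round(c*d[0]+s*d[1],4),round(-s*d[0]+c*d[1],4)],'F',st['contact_force'],'gap',st['finger_gap'],'q6',st['q'][5])
    print('turn',rv,'shift',M.T@(np.array(t)-p)/.15)
def lane(x,y,z):
    c,s=np.cos(np.radians(-.95)),np.sin(np.radians(-.95)); return [.5933+c*x-s*y,.035+s*x+c*y,z]
E
python3 -c "
from g import *
go(lane(-.07,0,.1))"
```

```text
t 4.7 p [0.4854 0.3085 0.1183] lane [np.float64(-0.1124), np.float64(0.2716)] F [-0.0251 -0.0748 -2.5132] gap 0.05964144548766981 q6 2.040493175829667
turn [-0.0002 -0.0007 -0.0004] shift [0.2846 1.8106 0.1212]
```

>>> carry_out(targets=[{"ax": 0, "ay": 0, "az": 0, "dz": 0, "dx": 0.045, "dy": 0.28, "hand": 1}, {"ax": 0, "ay": 0, "az": 0, "dz": 0, "dx": 0.045, "dy": 0.28, "hand": 1}, {"ax": 0, "ay": 0, "az": 0, "dz": 0, "dx": 0.045, "dy": 0.28, "hand": 1}, {"ax": 0, "ay": 0, "az": 0, "dz": 0, "dx": 0.045, "dy": 0.28, "hand": 1}, {"ax": 0, "ay": 0, "az": 0, "dz": 0, "dx": 0.045, "dy": 0.28, "hand": 1}])

```text
time: 5.2
tcp_pos: [0.5162, 0.0962, 0.1169]
tcp_rot: [1.0, 0.004, 0.001, -0.001]
contact_force: [0.5, 0.0, -2.1]
finger_gap: 0.06
```

>>> carry_out(targets=[{"ax": 0, "ay": 0, "az": 0, "dz": 0, "dx": 0.045, "dy": 0.28, "hand": 1}, {"ax": 0, "ay": 0, "az": 0, "dz": 0, "dx": 0.02, "dy": 0.1, "hand": 1}, {"ax": 0, "ay": 0, "az": 0, "dz": 0, "dx": 0, "dy": 0, "hand": 1}])

```text
time: 5.5
tcp_pos: [0.5263, 0.0325, 0.1155]
tcp_rot: [1.0, 0.006, -0.0, -0.001]
contact_force: [0.4, 1.7, -1.8]
finger_gap: 0.0596
```

```bash
python3 -c "
from g import *
go(lane(-.07,0,.04)); s,P,T=snap('wrist','w3.png')"
```

```text
t 5.5 p [0.5263 0.0325 0.1155] lane [np.float64(-0.067), np.float64(-0.0036)] F [ 0.3812  1.746  -1.7917] gap 0.05956379899784369 q6 1.49396186507321
turn [-0.0003  0.0003  0.009 ] shift [-0.019  -0.0239  0.5035]
```

View pics/w3.png

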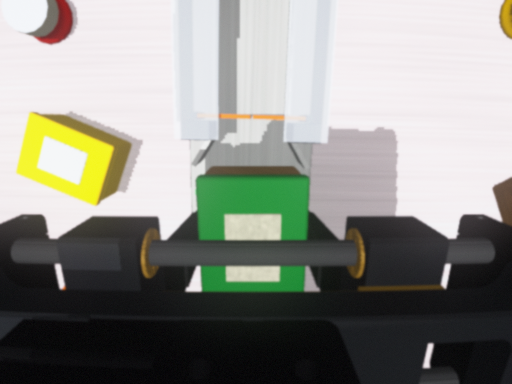

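>>> carry_out(targets=[{"ax": 0, "ay": 0, "az": 0.009, "dz": 0.1, "dx": -0.04, "dy": -0.024, "hand": 1}, {"ax": 0, "ay": 0, "az": 0, "dz": 0.2, "dx": 0, "dy": 0, "hand": 1}, {"ax": 0, "ay": 0, "az": 0, "dz": 0.1, "dx": 0, "dy": 0, "hand": 1}, {"ax": 0, "ay": 0, "az": 0, "dz": 0, "dx": 0, "dy": 0, "hand": 1}])

```text
time: 5.95
tcp_pos: [0.5189, 0.0409, 0.0535]
tcp_rot: [1.0, -0.004, -0.001, -0.001]
contact_force: [-0.6, -0.0, -1.9]
finger_gap: 0.0601
```

```bash
python3 -c "
from g import *
go(lane(-.075,0,.027))"
```

```text
t 5.95 p [0.5189 0.0409 0.0535] lane [np.float64(-0.0745), np.float64(0.0046)] F [-0.6113 -0.0493 -1.8888] gap 0.06010537433673783 q6 1.5277825056264793
turn [-0.0005  0.0004  0.0027] shift [-0.0034  0.0311  0.1769]
```

>>> carry_out(targets=[{"ax": 0, "ay": 0, "az": 0.002, "dz": 0.08, "dx": 0, "dy": 0.025, "hand": 1}, {"ax": 0, "ay": 0, "az": 0, "dz": 0, "dx": 0, "dy": 0, "hand": 1}])

```text
time: 6.15
tcp_pos: [0.5187, 0.0385, 0.0412]
tcp_rot: [1.0, -0.006, -0.001, -0.001]
contact_force: [-0.2, -0.1, -2.0]
finger_gap: 0.0601
```

>>> carry_out(targets=[{"ax": 0, "ay": 0, "az": 0, "dz": 0, "dx": 0, "dy": 0, "hand": 1}])

```text
time: 6.25
tcp_pos: [0.519, 0.0386, 0.0415]
tcp_rot: [1.0, -0.005, -0.0, -0.001]
contact_force: [-0.2, 0.6, -1.7]
finger_gap: 0.0601
```

```bash
python3 -c "
from g import *
go(lane(-.075,0,.027))
for i in range(3):
  snap('wrist','w4.png')
  go(lane(-.075,0,.027))"
```

```text
t 6.25 p [0.519  0.0386 0.0415] lane [np.float64(-0.0744), np.float64(0.0024)] F [-0.1591  0.6097 -1.6981] gap 0.06010046247343928 q6 1.5258475939687044
turn [-0.0005  0.0003  0.0019] shift [-0.0042  0.0162  0.0966]
t 6.3 p [0.5189 0.0386 0.0415] lane [np.float64(-0.0744), np.float64(0.0024)] F [-0.5555 -0.0962 -2.5281] gap 0.05992032247945493 q6 1.5258712948882656
turn [-0.0005  0.0003  0.0018] shift [-0.0038  0.0159  0.0968]
t 6.35 p [0.5189 0.0385 0.0416] lane [np.float64(-0.0744), np.float64(0.0023)] F [-0.0975  0.2558 -1.7912] gap 0.060074485418456176 q6 1.5259195742077099
turn [-0.0005  0.0002  0.0018] shift [-0.004   0.0153  0.0976]
t 6.4 p [0.519  0.0385 0.0417] lane [np.float64(-0.0744), np.float64(0.0022)] F [-0.1776 -0.2572 -1.7581] gap 0.05986259795005325 q6 1.5259031131433582
turn [-0.0005  0.0001  0.0018] shift [-0.0043  0.015   0.0978]
```

View pics/w4.png

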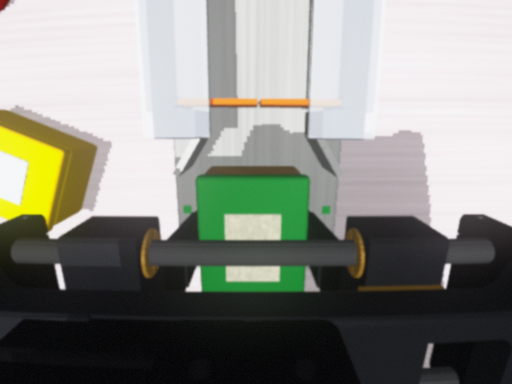

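The readings are stable. The box (centre at column 252) is about 2 mm left of the lane centre, where the dots at 187 and 325 give a midpoint of 256. I'll correct that and lower.

>>> carry_out(targets=[{"ax": 0, "ay": 0, "az": 0.002, "dz": 0.04, "dx": -0.004, "dy": 0.018, "hand": 1}, {"ax": 0, "ay": 0, "az": 0, "dz": 0.025, "dx": 0, "dy": 0, "hand": 1}, {"ax": 0, "ay": 0, "az": 0, "dz": 0, "dx": 0, "dy": 0, "hand": 1}])

```text
time: 6.7
tcp_pos: [0.5187, 0.0354, 0.032]
tcp_rot: [1.0, -0.009, 0.001, -0.001]
contact_force: [0.0, 0.1, -1.9]
finger_gap: 0.0604
```

```bash
python3 -c "
from g import *
go(lane(-.075,0,.027))"
```

```text
t 6.7 p [0.5187 0.0354 0.032 ] lane [np.float64(-0.0746), np.float64(-0.0008)] F [ 0.0444  0.0759 -1.904 ] gap 0.060409077627452776 q6 1.526892324326706
turn [-0.0004 -0.0004 -0.0005] shift [-0.0029 -0.0055  0.0332]
```

>>> carry_out(targets=[{"ax": 0, "ay": 0, "az": 0, "dz": 0.017, "dx": 0, "dy": -0.004, "hand": 1}, {"ax": 0, "ay": 0, "az": 0, "dz": 0, "dx": 0, "dy": 0, "hand": 1}])

```text
time: 6.9
tcp_pos: [0.5187, 0.0359, 0.0291]
tcp_rot: [1.0, -0.009, 0.001, -0.001]
contact_force: [-0.5, -0.3, -2.2]
finger_gap: 0.06
```

>>> carry_out(targets=[{"ax": 0, "ay": 0, "az": 0, "dz": 0.012, "dx": 0, "dy": 0, "hand": 1}, {"ax": 0, "ay": 0, "az": 0, "dz": 0, "dx": 0, "dy": 0, "hand": 1}])

```text
time: 7.1
tcp_pos: [0.5191, 0.036, 0.0279]
tcp_rot: [1.0, -0.009, 0.001, -0.001]
contact_force: [0.5, 0.4, -1.8]
finger_gap: 0.0597
```

>>> carry_out(targets=[{"ax": 0, "ay": 0, "az": 0, "dz": 0.01, "dx": 0, "dy": 0, "hand": 1}, {"ax": 0, "ay": 0, "az": 0, "dz": 0, "dx": 0, "dy": 0, "hand": 1}])

```text
time: 7.3
tcp_pos: [0.5195, 0.036, 0.0278]
tcp_rot: [1.0, -0.009, 0.002, -0.001]
contact_force: [-0.8, 0.5, -0.8]
finger_gap: 0.0601
```

>>> carry_out(targets=[{"ax": 0, "ay": 0, "az": 0, "dz": 0.012, "dx": 0, "dy": 0, "hand": 1}, {"ax": 0, "ay": 0, "az": 0, "dz": 0, "dx": 0, "dy": 0, "hand": 1}])

```text
time: 7.5
tcp_pos: [0.5201, 0.0361, 0.0273]
tcp_rot: [1.0, -0.009, 0.003, -0.001]
contact_force: [-0.0, -0.6, -2.1]
finger_gap: 0.0598
```

>>> carry_out(targets=[{"ax": 0, "ay": 0, "az": 0, "dz": 0.01, "dx": 0, "dy": 0, "hand": 1}, {"ax": 0, "ay": 0, "az": 0, "dz": 0, "dx": 0, "dy": 0, "hand": 1}])

```text
time: 7.7
tcp_pos: [0.5205, 0.0361, 0.0269]
tcp_rot: [1.0, -0.009, 0.004, -0.0]
contact_force: [-0.8, -0.3, -2.1]
finger_gap: 0.0597
```

```bash
python3 -c "
from g import *
go(lane(-.075,0,.024)); s,P,T=snap('scene','s2.png'); im=s['color'][120:290,180:370]; cv2.imwrite('pics/s2c.png',cv2.resize(im,None,fx=3.5,fy=3.5)[...,::-1])
print(robot.get_state()['moment'])"
```

```text
t 7.7 p [0.5205 0.0361 0.0269] lane [np.float64(-0.0728), np.float64(-0.0001)] F [-0.8179 -0.319  -2.1045] gap 0.05973645236698913 q6 1.527981428623286
turn [-0.0003 -0.0025 -0.0003] shift [-0.0151 -0.0007  0.0191]
[ 0.0444  0.1064 -0.0165]
```

View pics/s2c.png

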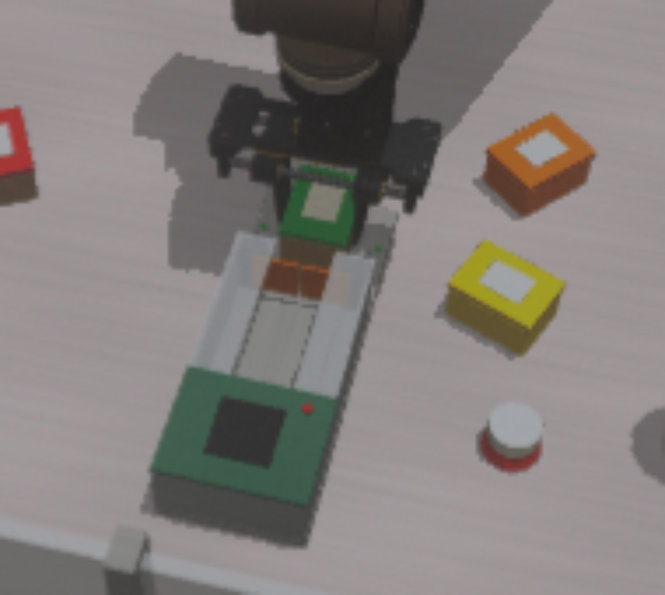

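Still not loaded on the floor, so I'll keep lowering and correct the small pitch drift.

>>> carry_out(targets=[{"ax": 0, "ay": -0.0025, "az": 0, "dz": 0.02, "dx": -0.01, "dy": 0, "hand": 1}, {"ax": 0, "ay": 0, "az": 0, "dz": 0.015, "dx": 0, "dy": 0, "hand": 1}, {"ax": 0, "ay": 0, "az": 0, "dz": 0, "dx": 0, "dy": 0, "hand": 1}])

```text
time: 8.05
tcp_pos: [0.5212, 0.0361, 0.0244]
tcp_rot: [1.0, -0.009, 0.003, -0.0]
contact_force: [-0.1, -0.5, -2.3]
finger_gap: 0.0598
```

```bash
python3 -c "
from g import *
go(lane(-.075,0,.024))"
```

```text
t 8.05 p [0.5212 0.0361 0.0244] lane [np.float64(-0.0721), np.float64(-0.0001)] F [-0.0894 -0.5459 -2.2586] gap 0.05982171354085342 q6 1.5285847483654156
turn [-0.0002 -0.0018 -0.0002] shift [-0.0191 -0.0007  0.0024]
```

>>> carry_out(targets=[{"ax": 0, "ay": -0.002, "az": 0, "dz": 0.02, "dx": -0.02, "dy": 0, "hand": 1}, {"ax": 0, "ay": 0, "az": 0, "dz": 0, "dx": 0, "dy": 0, "hand": 1}])

```text
time: 8.25
tcp_pos: [0.5209, 0.0361, 0.0229]
tcp_rot: [1.0, -0.009, 0.003, -0.0]
contact_force: [0.2, -0.4, -1.2]
finger_gap: 0.0597
```

>>> carry_out(targets=[{"ax": 0, "ay": 0, "az": 0, "dz": 0.02, "dx": 0, "dy": 0, "hand": 1}, {"ax": 0, "ay": 0, "az": 0, "dz": 0, "dx": 0, "dy": 0, "hand": 1}])

```text
time: 8.45
tcp_pos: [0.5219, 0.0361, 0.0208]
tcp_rot: [1.0, -0.009, 0.004, -0.0]
contact_force: [-0.8, -0.3, -1.9]
finger_gap: 0.0598
```

>>> carry_out(targets=[{"ax": 0, "ay": -0.004, "az": 0, "dz": 0.02, "dx": -0.02, "dy": 0, "hand": 1}, {"ax": 0, "ay": 0, "az": 0, "dz": 0, "dx": 0, "dy": 0, "hand": 1}])

```text
time: 8.65
tcp_pos: [0.5213, 0.0361, 0.019]
tcp_rot: [1.0, -0.009, 0.001, -0.0]
contact_force: [0.8, -0.1, -2.8]
finger_gap: 0.06
```

```bash
python3 -c "
from g import *
go(lane(-.075,0,.02)); s,P,T=snap('scene','s3.png'); im=s['color'][150:215,230:300]; cv2.imwrite('pics/s3c.png',cv2.resize(im,None,fx=9,fy=9)[...,::-1])
q=P[150:215,230:300]; hs=cv2.cvtColor(im,cv2.COLOR_RGB2HSV); m=cv2.inRange(hs,(50,120,60),(75,255,255))>0; t=q[m]; t=t[abs(t[:,2]-.06)<.03]; print(np.median(t,0),t.min(0),t.max(0)) 
g=(hs[...,1]<30)&(abs(q[...,1]-.035)<.05)&(q[...,0]>.47)&(q[...,0]<.55)&(q[...,2]<.03); print('apron z',np.median(q[g],0))"
```

```text
t 8.65 p [0.5213 0.0361 0.019 ] lane [np.float64(-0.072), np.float64(-0.0001)] F [ 0.7986 -0.0905 -2.8307] gap 0.0600189107471222 q6 1.5298952154430132
turn [-0.0001 -0.0005 -0.0003] shift [-0.0202 -0.0006 -0.0064]
[0.5375 0.034  0.0589] [0.4815 0.0085 0.0535] [0.5585 0.0648 0.0652]
apron z [0.5092 0.0732 0.0137]
```

View pics/s3c.png

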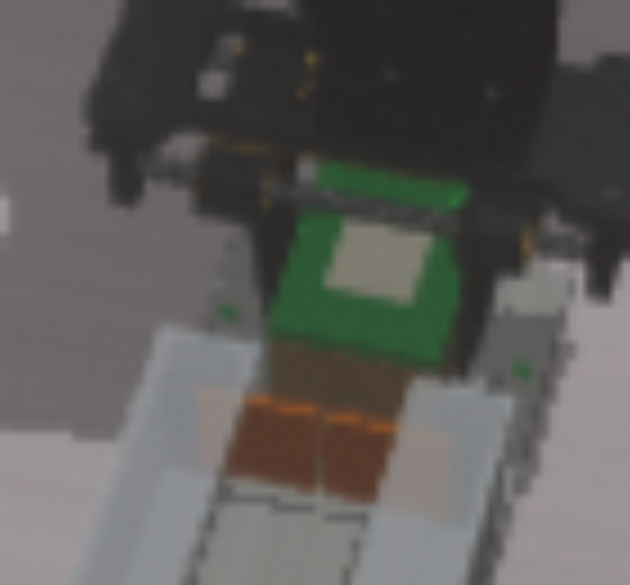

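The lid top reads 0.0589 with this camera's 2 mm bias, i.e. 57 mm, so the box stands on the floor at lane x ≈ -73. Release.

>>> carry_out(targets=[{"ax": 0, "ay": 0, "az": 0, "dz": 0, "dx": 0, "dy": 0, "hand": -0.6}, {"ax": 0, "ay": 0, "az": 0, "dz": 0, "dx": 0, "dy": 0, "hand": -0.6}, {"ax": 0, "ay": 0, "az": 0, "dz": 0, "dx": 0, "dy": 0, "hand": -0.6}])

```text
time: 9.0
tcp_pos: [0.5204, 0.0361, 0.0177]
tcp_rot: [1.0, -0.009, -0.001, -0.0]
contact_force: [-0.1, -0.5, 0.2]
finger_gap: 0.0749
```

>>> carry_out(targets=[{"ax": 0, "ay": 0, "az": 0, "dz": -0.15, "dx": 0, "dy": 0, "hand": -0.6}, {"ax": 0, "ay": 0, "az": 0, "dz": -0.3, "dx": 0, "dy": 0, "hand": -0.6}, {"ax": 0, "ay": 0, "az": 0, "dz": -0.15, "dx": -0.1, "dy": 0, "hand": -0.6}, {"ax": 0, "ay": 0, "az": 0, "dz": 0, "dx": -0.25, "dy": 0, "hand": 1}, {"ax": 0, "ay": 0, "az": 0, "dz": 0, "dx": -0.1, "dy": 0, "hand": 1}])

```text
time: 9.5
tcp_pos: [0.4516, 0.0371, 0.1096]
tcp_rot: [1.0, -0.009, -0.002, -0.0]
contact_force: [-0.6, 0.3, -0.4]
finger_gap: 0.0649
```

```bash
python3 -c "
from g import *
go(lane(-.135,0,.03)); s,P,T=snap('wrist','w5.png')
x,y,h=P[...,0],P[...,1],P[...,2]
hs=cv2.cvtColor(s['color'],cv2.COLOR_RGB2HSV); 
m=(abs(h-.057)<.006)&(x>.44)&(x<.575)&(abs(y-.035)<.05)&(cv2.inRange(hs,(45,90,50),(85,255,255))>0)
q=P[m]; print(len(q),cv2.minAreaRect((q[:,:2]*1000).astype(np.float32)),np.median(q,0))"
```

```text
t 9.5 p [0.4516 0.0371 0.1096] lane [np.float64(-0.1418), np.float64(-0.0003)] F [-0.6299  0.2912 -0.3656] gap 0.06491197406737023 q6 1.5238882012169785
turn [-0.0002  0.0013 -0.0004] shift [ 0.0473 -0.0015  0.5302]
5707 ((517.3455810546875, 36.908382415771484), (59.448978424072266, 78.50869750976562), 88.91740417480469) [0.521  0.0369 0.058 ]
```

View pics/w5.png

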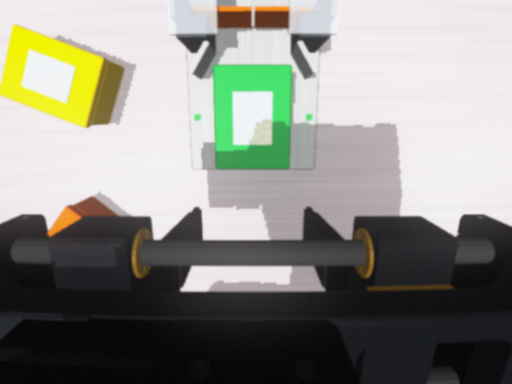

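Box on the apron is centred and aligned (0.5175, 0.0369, yaw about -1°, columns 215–291). Next: close the fingers and lower behind it.

>>> carry_out(targets=[{"ax": 0, "ay": 0.0013, "az": 0, "dz": 0, "dx": 0, "dy": 0, "hand": 1}, {"ax": 0, "ay": 0, "az": 0, "dz": 0.1, "dx": 0, "dy": 0, "hand": 1}, {"ax": 0, "ay": 0, "az": 0, "dz": 0.15, "dx": 0, "dy": 0, "hand": 1}, {"ax": 0, "ay": 0, "az": 0, "dz": 0, "dx": 0, "dy": 0, "hand": 1}])

```text
time: 9.95
tcp_pos: [0.4533, 0.037, 0.0715]
tcp_rot: [1.0, -0.009, 0.002, -0.0]
contact_force: [-1.9, -0.1, -0.0]
finger_gap: 0.0291
```

```bash
python3 -c "
from g import *
go(lane(-.14,0,.027))"
```

```text
t 9.95 p [0.4533 0.037  0.0715] lane [np.float64(-0.1401), np.float64(-0.0003)] F [-1.9139 -0.1073 -0.0235] gap 0.02912615259464839 q6 1.5233983385080556
turn [-0.0001 -0.001  -0.0004] shift [-0.0005 -0.0019  0.2965]
```

>>> carry_out(targets=[{"ax": 0, "ay": 0, "az": 0, "dz": 0.12, "dx": 0, "dy": 0, "hand": 1}, {"ax": 0, "ay": 0, "az": 0, "dz": 0.12, "dx": 0, "dy": 0, "hand": 1}, {"ax": 0, "ay": 0, "az": 0, "dz": 0.04, "dx": 0, "dy": 0, "hand": 1}, {"ax": 0, "ay": 0, "az": 0, "dz": 0, "dx": 0, "dy": 0, "hand": 1}])

```text
time: 10.35
tcp_pos: [0.4564, 0.0368, 0.0293]
tcp_rot: [1.0, -0.009, 0.002, -0.0]
contact_force: [-1.0, 0.1, 0.4]
finger_gap: 0.0011
```

```bash
python3 -c "
from g import *
go(lane(-.14,0,.027));s,P,T=snap('wrist','w6.png')"
```

```text
t 10.35 p [0.4564 0.0368 0.0293] lane [np.float64(-0.1369), np.float64(-0.0004)] F [-1.0039  0.1383  0.3991] gap 0.0010985919699390205 q6 1.5232647902070708
turn [-0.0001 -0.0013 -0.0004] shift [-0.021  -0.0028  0.015 ]
```

View pics/w6.png

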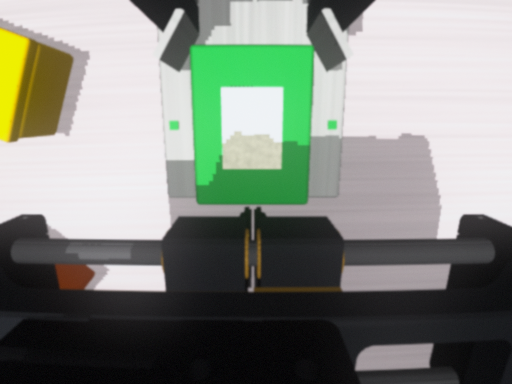

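Fingers are shut, centred directly behind the box (rear edge at row 203). Start pushing.

>>> carry_out(targets=[{"ax": 0, "ay": -0.001, "az": 0, "dz": 0.01, "dx": 0.04, "dy": 0, "hand": 1}, {"ax": 0, "ay": 0, "az": 0, "dz": 0, "dx": 0.05, "dy": 0, "hand": 1}, {"ax": 0, "ay": 0, "az": 0, "dz": 0, "dx": 0.05, "dy": 0, "hand": 1}, {"ax": 0, "ay": 0, "az": 0, "dz": 0, "dx": 0.05, "dy": 0, "hand": 1}, {"ax": 0, "ay": 0, "az": 0, "dz": 0, "dx": 0.05, "dy": 0, "hand": 1}])

```text
time: 10.9
tcp_pos: [0.4962, 0.0362, 0.0307]
tcp_rot: [1.0, -0.009, 0.002, -0.0]
contact_force: [-0.4, -0.3, -0.6]
finger_gap: 0.0003
```

```bash
python3 -c "
from g import *
go(lane(0.04,0,.028))"
```

```text
t 10.9 p [0.4962 0.0362 0.0307] lane [np.float64(-0.0971), np.float64(-0.0004)] F [-0.4431 -0.3209 -0.5906] gap 0.00026267591831300574 q6 1.52755259383578
turn [-0.0001 -0.0012 -0.0004] shift [ 0.9138 -0.0039  0.0213]
```

>>> carry_out(targets=[{"ax": 0, "ay": -0.001, "az": 0, "dz": 0.02, "dx": 0.05, "dy": 0, "hand": 1}, {"ax": 0, "ay": 0, "az": 0, "dz": 0.005, "dx": 0.05, "dy": 0, "hand": 1}, {"ax": 0, "ay": 0, "az": 0, "dz": 0, "dx": 0.05, "dy": 0, "hand": 1}, {"ax": 0, "ay": 0, "az": 0, "dz": 0, "dx": 0.05, "dy": 0, "hand": 1}])

```text
time: 11.3
tcp_pos: [0.5218, 0.0361, 0.026]
tcp_rot: [1.0, -0.009, -0.008, -0.0]
contact_force: [-9.0, 0.4, 6.9]
finger_gap: 0.0007
```

```bash
python3 -c "
from g import *
go(lane(0.04,0,.028)); snap('wrist','w7.png');s,P,T=snap('scene','s7.png'); im=s['color'][150:280,210:310]; cv2.imwrite('pics/s7c.png',cv2.resize(im,None,fx=4.5,fy=4.5)[...,::-1])"
```

```text
t 11.3 p [0.5218 0.0361 0.026 ] lane [np.float64(-0.0715), np.float64(-0.0001)] F [-8.9855  0.3596  6.9093] gap 0.000701365041338202 q6 1.5305814070933057
turn [-0.0002  0.0051 -0.0002] shift [ 0.7429 -0.0009 -0.0248]
```

View pics/w7.png

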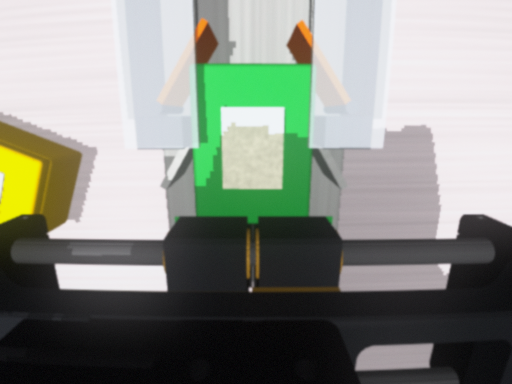

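View pics/s7c.png

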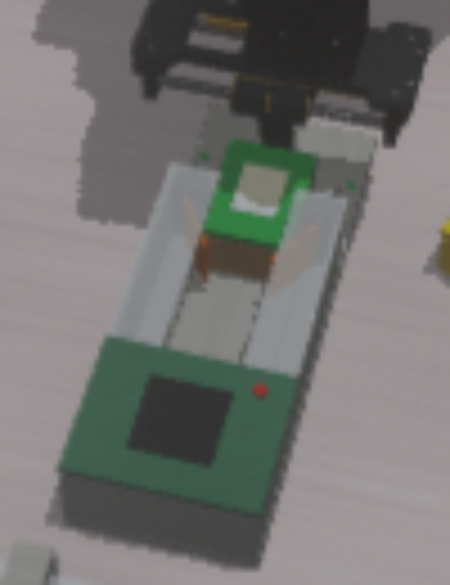

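Flaps are swinging open (wrist image: left at (185,60), right at (325,60)) with the box centred in the mouth. The hand force includes downward friction, so I'll relieve that and correct the pitch while pushing.

>>> carry_out(targets=[{"ax": 0, "ay": 0.005, "az": 0, "dz": -0.01, "dx": 0.03, "dy": 0, "hand": 1}, {"ax": 0, "ay": 0, "az": 0, "dz": 0, "dx": 0.04, "dy": 0, "hand": 1}, {"ax": 0, "ay": 0, "az": 0, "dz": 0, "dx": 0.04, "dy": 0, "hand": 1}])

```text
time: 11.7
tcp_pos: [0.5387, 0.0359, 0.0264]
tcp_rot: [1.0, -0.009, -0.001, -0.0]
contact_force: [-3.5, -0.1, -0.0]
finger_gap: 0.0006
```

```bash
python3 -c "
from g import *
go(lane(0.04,0,.028))"
```

```text
t 11.7 p [0.5387 0.0359 0.0264] lane [np.float64(-0.0546), np.float64(0.0)] F [-3.5278 -0.0838 -0.0097] gap 0.0005934154634909666 q6 1.5306287052325758
turn [-0.0003  0.0008 -0.0002] shift [ 0.6308 -0.0004 -0.0125]
```

>>> carry_out(targets=[{"ax": 0, "ay": 0.001, "az": 0, "dz": 0, "dx": 0.05, "dy": 0, "hand": 1}, {"ax": 0, "ay": 0, "az": 0, "dz": 0, "dx": 0.05, "dy": 0, "hand": 1}, {"ax": 0, "ay": 0, "az": 0, "dz": 0, "dx": 0.05, "dy": 0, "hand": 1}, {"ax": 0, "ay": 0, "az": 0, "dz": 0, "dx": 0.05, "dy": 0, "hand": 1}, {"ax": 0, "ay": 0, "az": 0, "dz": 0, "dx": 0.05, "dy": 0, "hand": 1}])

```text
time: 12.2
tcp_pos: [0.5808, 0.0351, 0.0263]
tcp_rot: [1.0, -0.009, 0.001, -0.0]
contact_force: [-1.0, -0.9, -0.7]
finger_gap: 0.0003
```

```bash
python3 -c "
from g import *
go(lane(0.04,0,.028)); snap('wrist','w8.png')"
```

```text
t 12.2 p [0.5808 0.0351 0.0263] lane [np.float64(-0.0125), np.float64(-0.0001)] F [-0.982  -0.9123 -0.6991] gap 0.00030316653443303646 q6 1.5333386872725172
turn [-0.0003 -0.0008 -0.0003] shift [ 0.3501 -0.0012 -0.0107]
```

View pics/w8.png

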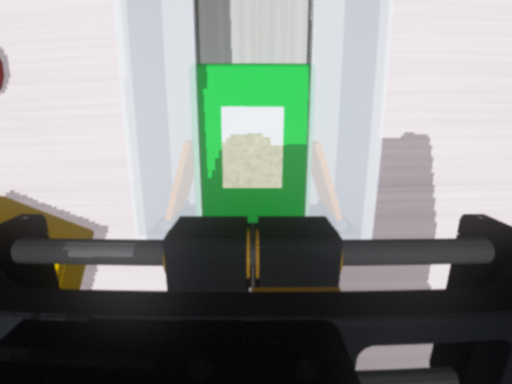

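The box is between the open flaps, straight and centred. I'll continue to just short of the earliest plate position.

>>> carry_out(targets=[{"ax": 0, "ay": 0, "az": 0, "dz": 0, "dx": 0.05, "dy": 0, "hand": 1}, {"ax": 0, "ay": 0, "az": 0, "dz": 0, "dx": 0.05, "dy": 0, "hand": 1}, {"ax": 0, "ay": 0, "az": 0, "dz": 0, "dx": 0.05, "dy": 0, "hand": 1}, {"ax": 0, "ay": 0, "az": 0, "dz": 0, "dx": 0.05, "dy": 0, "hand": 1}, {"ax": 0, "ay": 0, "az": 0, "dz": 0, "dx": 0.03, "dy": 0, "hand": 1}])

```text
time: 12.75
tcp_pos: [0.6193, 0.0344, 0.0265]
tcp_rot: [1.0, -0.009, 0.002, -0.0]
contact_force: [-2.0, -0.3, -0.6]
finger_gap: 0.0003
```

```bash
python3 -c "
from g import *
go(lane(0.045,0,.028))"
```

```text
t 12.75 p [0.6193 0.0344 0.0265] lane [np.float64(0.0261), np.float64(-0.0002)] F [-1.989  -0.2659 -0.5826] gap 0.0003068444781391561 q6 1.5357513279139368
turn [-0.0002 -0.0011 -0.0003] shift [ 0.1263 -0.0015 -0.0096]
```

>>> carry_out(targets=[{"ax": 0, "ay": -0.001, "az": 0, "dz": 0, "dx": 0.025, "dy": 0, "hand": 1}, {"ax": 0, "ay": 0, "az": 0, "dz": 0, "dx": 0.025, "dy": 0, "hand": 1}, {"ax": 0, "ay": 0, "az": 0, "dz": 0, "dx": 0.025, "dy": 0, "hand": 1}, {"ax": 0, "ay": 0, "az": 0, "dz": 0, "dx": 0.02, "dy": 0, "hand": 1}])

```text
time: 13.15
tcp_pos: [0.6352, 0.034, 0.0266]
tcp_rot: [1.0, -0.009, 0.0, -0.0]
contact_force: [-1.0, -0.2, 0.4]
finger_gap: 0.0007
```

>>> carry_out(targets=[{"ax": 0, "ay": 0, "az": 0, "dz": 0, "dx": 0.02, "dy": 0, "hand": 1}, {"ax": 0, "ay": 0, "az": 0, "dz": 0, "dx": 0.02, "dy": 0, "hand": 1}])

```text
time: 13.35
tcp_pos: [0.6419, 0.034, 0.0267]
tcp_rot: [1.0, -0.009, 0.001, -0.0]
contact_force: [-1.5, 0.2, -0.4]
finger_gap: 0.0007
```

```bash
python3 -c "
from g import *
go(lane(0.045,0,.028))"
```

```text
t 13.35 p [0.6419 0.034  0.0267] lane [np.float64(0.0486), np.float64(-0.0002)] F [-1.483   0.2403 -0.3678] gap 0.0007051695451144317 q6 1.5371833407888085
turn [-0.0002 -0.0005 -0.0003] shift [-0.0242 -0.0016 -0.0085]
```

>>> carry_out(targets=[{"ax": 0, "ay": 0, "az": 0, "dz": 0, "dx": 0.014, "dy": 0, "hand": 1}])

```text
time: 13.45
tcp_pos: [0.6444, 0.0339, 0.0268]
tcp_rot: [1.0, -0.009, 0.001, -0.0]
contact_force: [-0.8, -0.0, -0.5]
finger_gap: 0.0007
```

>>> carry_out(targets=[{"ax": 0, "ay": 0, "az": 0, "dz": 0, "dx": 0.014, "dy": 0, "hand": 1}])

```text
time: 13.55
tcp_pos: [0.6467, 0.0338, 0.0268]
tcp_rot: [1.0, -0.009, 0.001, -0.0]
contact_force: [-1.1, 0.3, -0.1]
finger_gap: 0.0006
```

>>> carry_out(targets=[{"ax": 0, "ay": 0, "az": 0, "dz": 0, "dx": 0.014, "dy": 0, "hand": 1}])

```text
time: 13.65
tcp_pos: [0.649, 0.0338, 0.0268]
tcp_rot: [1.0, -0.009, 0.001, -0.0]
contact_force: [-0.8, 0.2, -0.8]
finger_gap: 0.0007
```

>>> carry_out(targets=[{"ax": 0, "ay": 0, "az": 0, "dz": 0, "dx": 0.014, "dy": 0, "hand": 1}])

```text
time: 13.75
tcp_pos: [0.6512, 0.0338, 0.0268]
tcp_rot: [1.0, -0.009, 0.001, -0.0]
contact_force: [-1.4, 0.8, -0.9]
finger_gap: 0.0006
```

>>> carry_out(targets=[{"ax": 0, "ay": 0, "az": 0, "dz": 0, "dx": 0.014, "dy": 0, "hand": 1}])

```text
time: 13.85
tcp_pos: [0.6535, 0.0337, 0.0268]
tcp_rot: [1.0, -0.009, 0.001, -0.0]
contact_force: [-0.4, 0.3, -1.2]
finger_gap: 0.0003
```

>>> carry_out(targets=[{"ax": 0, "ay": 0, "az": 0, "dz": 0, "dx": 0.014, "dy": 0, "hand": 1}])

```text
time: 13.95
tcp_pos: [0.6558, 0.0337, 0.0268]
tcp_rot: [1.0, -0.009, 0.001, -0.0]
contact_force: [-1.7, 0.0, -0.4]
finger_gap: 0.0003
```

>>> carry_out(targets=[{"ax": 0, "ay": 0, "az": 0, "dz": 0, "dx": 0.014, "dy": 0, "hand": 1}])

```text
time: 14.05
tcp_pos: [0.658, 0.0337, 0.0268]
tcp_rot: [1.0, -0.009, 0.001, -0.0]
contact_force: [0.2, -0.2, -0.3]
finger_gap: 0.0006
```

>>> carry_out(targets=[{"ax": 0, "ay": 0, "az": 0, "dz": 0, "dx": 0.014, "dy": 0, "hand": 1}])

```text
time: 14.15
tcp_pos: [0.6603, 0.0336, 0.0268]
tcp_rot: [1.0, -0.009, 0.001, -0.0]
contact_force: [-0.7, 0.7, -1.1]
finger_gap: 0.0006
```

>>> carry_out(targets=[{"ax": 0, "ay": 0, "az": 0, "dz": 0, "dx": 0.014, "dy": 0, "hand": 1}])

```text
time: 14.25
tcp_pos: [0.6626, 0.0336, 0.0268]
tcp_rot: [1.0, -0.009, 0.001, -0.0]
contact_force: [-1.8, 0.0, -0.9]
finger_gap: 0.0007
```

>>> carry_out(targets=[{"ax": 0, "ay": 0, "az": 0, "dz": 0, "dx": 0.014, "dy": 0, "hand": 1}])

```text
time: 14.35
tcp_pos: [0.6649, 0.0336, 0.0268]
tcp_rot: [1.0, -0.009, 0.001, -0.0]
contact_force: [-0.6, 1.2, -0.9]
finger_gap: 0.0005
```

```bash
python3 -c "
from g import *
snap('wrist','w9.png');go(lane(0.085,0,.028))"
```

```text
t 14.4 p [0.6652 0.0335 0.0268] lane [np.float64(0.0719), np.float64(-0.0003)] F [-0.4089 -0.0137  0.0128] gap 0.0006956649955089995 q6 1.5383865931882115
turn [-0.0002 -0.0007 -0.0003] shift [ 0.0871 -0.002  -0.0075]
```

View pics/w9.png

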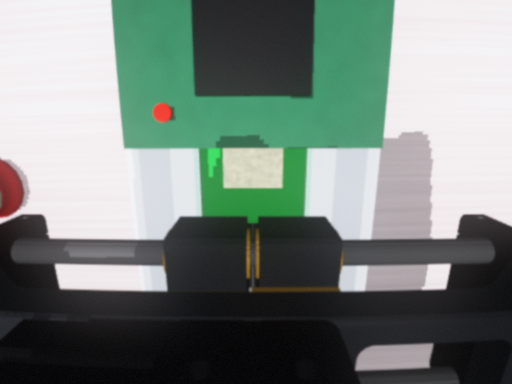

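The box is straight in the lane, with its front under the hood (edge at row 148). Nothing felt yet, so I'll continue.

>>> carry_out(targets=[{"ax": 0, "ay": 0, "az": 0, "dz": 0, "dx": 0.014, "dy": 0, "hand": 1}])

```text
time: 14.5
tcp_pos: [0.6673, 0.0335, 0.0269]
tcp_rot: [1.0, -0.009, 0.001, -0.0]
contact_force: [-1.1, -0.5, -0.3]
finger_gap: 0.0006
```

>>> carry_out(targets=[{"ax": 0, "ay": 0, "az": 0, "dz": 0, "dx": 0.014, "dy": 0, "hand": 1}])

```text
time: 14.6
tcp_pos: [0.6696, 0.0334, 0.0269]
tcp_rot: [1.0, -0.009, 0.001, -0.0]
contact_force: [-1.0, -0.2, -1.1]
finger_gap: 0.0009
```

>>> carry_out(targets=[{"ax": 0, "ay": 0, "az": 0, "dz": 0, "dx": 0.014, "dy": 0, "hand": 1}])

```text
time: 14.7
tcp_pos: [0.6718, 0.0334, 0.0269]
tcp_rot: [1.0, -0.009, 0.001, -0.0]
contact_force: [-0.4, 0.7, 0.5]
finger_gap: -0.0
```

>>> carry_out(targets=[{"ax": 0, "ay": 0, "az": 0, "dz": 0, "dx": 0.012, "dy": 0, "hand": 1}])

```text
time: 14.8
tcp_pos: [0.6738, 0.0334, 0.0269]
tcp_rot: [1.0, -0.009, 0.001, -0.0]
contact_force: [-2.0, 0.1, 0.2]
finger_gap: 0.0004
```

>>> carry_out(targets=[{"ax": 0, "ay": 0, "az": 0, "dz": 0, "dx": 0.012, "dy": 0, "hand": 1}])

```text
time: 14.9
tcp_pos: [0.6758, 0.0333, 0.0269]
tcp_rot: [1.0, -0.009, 0.001, -0.0]
contact_force: [-1.2, -0.2, -0.3]
finger_gap: 0.0006
```

>>> carry_out(targets=[{"ax": 0, "ay": 0, "az": 0, "dz": 0, "dx": 0.01, "dy": 0, "hand": 1}])

```text
time: 15.0
tcp_pos: [0.6765, 0.0333, 0.0269]
tcp_rot: [1.0, -0.009, -0.0, -0.0]
contact_force: [-11.6, -1.3, 6.9]
finger_gap: 0.0009
```

Plate felt: the force jumps to -11.6 N at TCP x ≈ 0.676. I'll push about 5 mm more, gently.

>>> carry_out(targets=[{"ax": 0, "ay": 0, "az": 0, "dz": -0.003, "dx": 0.01, "dy": 0, "hand": 1}])

```text
time: 15.1
tcp_pos: [0.6767, 0.0333, 0.027]
tcp_rot: [1.0, -0.009, -0.002, -0.0]
contact_force: [-8.1, -0.9, 1.4]
finger_gap: 0.0002
```

>>> carry_out(targets=[{"ax": 0, "ay": 0.001, "az": 0, "dz": 0, "dx": 0.013, "dy": 0, "hand": 1}])

```text
time: 15.2
tcp_pos: [0.6769, 0.0332, 0.0269]
tcp_rot: [1.0, -0.009, -0.003, -0.0]
contact_force: [-13.4, 0.1, 9.1]
finger_gap: 0.0003
```

>>> carry_out(targets=[{"ax": 0, "ay": 0.002, "az": 0, "dz": -0.005, "dx": 0.013, "dy": 0, "hand": 1}])

```text
time: 15.3
tcp_pos: [0.6772, 0.0332, 0.0272]
tcp_rot: [1.0, -0.009, -0.002, -0.0]
contact_force: [-7.7, -1.0, -2.1]
finger_gap: 0.0003
```

>>> carry_out(targets=[{"ax": 0, "ay": 0.002, "az": 0, "dz": -0.001, "dx": 0.014, "dy": 0, "hand": 1}])

```text
time: 15.4
tcp_pos: [0.6776, 0.0332, 0.0269]
tcp_rot: [1.0, -0.008, -0.001, -0.0]
contact_force: [-9.8, -1.2, 4.6]
finger_gap: 0.0005
```

>>> carry_out(targets=[{"ax": 0, "ay": 0.001, "az": 0, "dz": -0.003, "dx": 0.016, "dy": 0, "hand": 1}])

```text
time: 15.5
tcp_pos: [0.6781, 0.0332, 0.0269]
tcp_rot: [1.0, -0.008, -0.001, -0.0]
contact_force: [-9.7, -0.9, 2.5]
finger_gap: 0.0006
```

>>> carry_out(targets=[{"ax": 0, "ay": 0.001, "az": 0, "dz": -0.003, "dx": 0.016, "dy": 0, "hand": 1}])

```text
time: 15.6
tcp_pos: [0.6788, 0.0332, 0.027]
tcp_rot: [1.0, -0.008, -0.002, -0.0]
contact_force: [-8.5, -0.4, 1.8]
finger_gap: 0.0005
```

The plate slides at about 9 N, around 0.6 mm per row. Estimated travel is 2.3 mm so far.

>>> carry_out(targets=[{"ax": 0, "ay": 0.001, "az": 0, "dz": -0.003, "dx": 0.016, "dy": 0, "hand": 1}, {"ax": 0, "ay": 0.001, "az": 0, "dz": -0.002, "dx": 0.016, "dy": 0, "hand": 1}])

```text
time: 15.8
tcp_pos: [0.6802, 0.0331, 0.0269]
tcp_rot: [1.0, -0.008, -0.003, -0.0]
contact_force: [-9.8, 0.1, 3.9]
finger_gap: 0.0002
```

>>> carry_out(targets=[{"ax": 0, "ay": 0.001, "az": 0, "dz": -0.003, "dx": 0.016, "dy": 0, "hand": 1}, {"ax": 0, "ay": 0.001, "az": 0, "dz": -0.002, "dx": 0.016, "dy": 0, "hand": 1}])

```text
time: 16.0
tcp_pos: [0.6815, 0.0331, 0.027]
tcp_rot: [1.0, -0.008, -0.004, -0.0]
contact_force: [-10.1, -1.0, 3.8]
finger_gap: 0.0004
```

>>> carry_out(targets=[{"ax": 0, "ay": 0, "az": 0, "dz": -0.001, "dx": 0.012, "dy": 0, "hand": 1}])

```text
time: 16.1
tcp_pos: [0.6815, 0.0331, 0.027]
tcp_rot: [1.0, -0.008, -0.007, -0.0]
contact_force: [-12.1, -0.7, 7.4]
finger_gap: 0.0005
```

>>> carry_out(targets=[{"ax": 0, "ay": 0.001, "az": 0, "dz": 0, "dx": -0.03, "dy": 0, "hand": 1}, {"ax": 0, "ay": 0, "az": 0, "dz": 0, "dx": -0.04, "dy": 0, "hand": 1}, {"ax": 0, "ay": 0, "az": 0, "dz": 0, "dx": 0, "dy": 0, "hand": 1}])

```text
time: 16.4
tcp_pos: [0.6706, 0.0333, 0.0273]
tcp_rot: [1.0, -0.008, -0.005, -0.0]
contact_force: [0.2, -1.0, -0.1]
finger_gap: 0.0001
```

```bash
python3 -c "
from g import *
go(lane(0.085,0,.028))"
```

```text
t 16.4 p [0.6706 0.0333 0.0273] lane [np.float64(0.0774), np.float64(-0.0004)] F [ 0.1681 -0.9858 -0.1358] gap 0.0001418150619346061 q6 1.53804990522691
turn [-0.0001  0.0029  0.0002] shift [ 0.0508 -0.0028 -0.0053]
```

>>> carry_out(targets=[{"ax": 0, "ay": 0.003, "az": 0, "dz": -0.15, "dx": 0, "dy": 0, "hand": 1}, {"ax": 0, "ay": 0, "az": 0, "dz": -0.3, "dx": 0, "dy": 0, "hand": 1}, {"ax": 0, "ay": 0, "az": 0, "dz": -0.3, "dx": 0, "dy": 0, "hand": 1}, {"ax": 0, "ay": 0, "az": 0, "dz": -0.3, "dx": -0.1, "dy": 0, "hand": 1}, {"ax": 0, "ay": 0, "az": 0, "dz": 0, "dx": -0.3, "dy": 0, "hand": 1}])

```text
time: 16.9
tcp_pos: [0.6135, 0.0338, 0.1888]
tcp_rot: [1.0, -0.008, 0.001, -0.0]
contact_force: [-0.0, 1.0, -0.2]
finger_gap: 0.0007
```

>>> carry_out(targets=[{"ax": 0, "ay": 0, "az": 0, "dz": 0, "dx": -0.3, "dy": 0, "hand": 1}, {"ax": 0, "ay": 0, "az": 0, "dz": 0, "dx": -0.3, "dy": 0, "hand": 1}, {"ax": 0, "ay": 0, "az": 0, "dz": 0, "dx": 0, "dy": 0, "hand": 1}])

```text
time: 17.2
tcp_pos: [0.5169, 0.0356, 0.1905]
tcp_rot: [1.0, -0.008, 0.003, -0.0]
contact_force: [0.8, 0.3, -0.3]
finger_gap: 0.0004
```

```bash
python3 -c "
from g import *
s,P,T=snap('wrist','w10.png');go(lane(0.085,0,.028))
x,y,h=P[...,0],P[...,1],P[...,2]
hs=cv2.cvtColor(s['color'],cv2.COLOR_RGB2HSV)
m=(abs(h-.057)<.006)&(x>.6)&(abs(y-.035)<.05)&(cv2.inRange(hs,(45,90,50),(85,255,255))>0)
q=P[m]; print(len(q), q.min(0) if len(q) else 0,q.max(0) if len(q) else 0)
s,P,T=snap('scene','s10.png'); im=s['color'][150:280,210:310]; cv2.imwrite('pics/s10c.png',cv2.resize(im,None,fx=4.5,fy=4.5)[...,::-1])"
```

```text
t 17.25 p [0.5198 0.0354 0.1911] lane [np.float64(-0.0735), np.float64(-0.0008)] F [ 0.6209  0.1756 -0.303 ] gap 0.0006425801634175489 q6 1.527869687002262
turn [-0.0001 -0.0029  0.    ] shift [ 1.0467 -0.0051  1.097 ]
409 [0.6927 0.0081 0.051 ] [0.699  0.0586 0.0601]
```

View pics/w10.png

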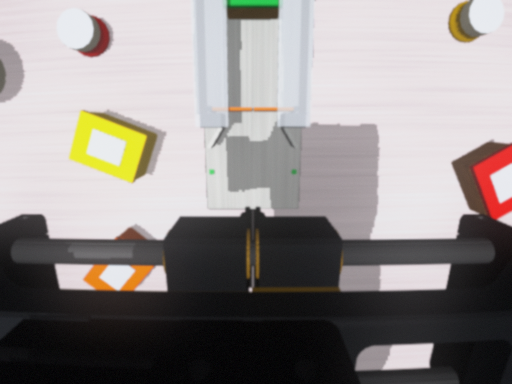

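View pics/s10c.png

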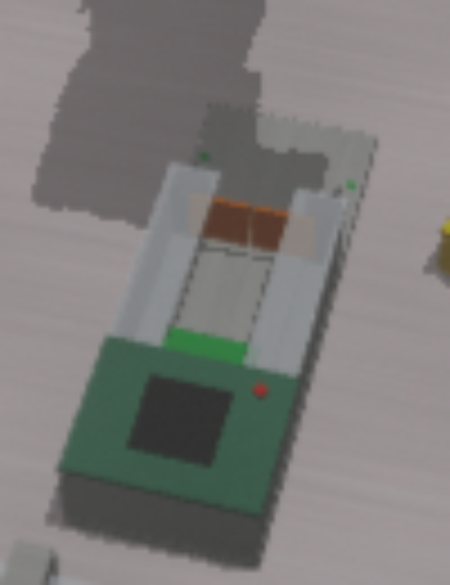

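The flaps are shut (single orange line at row 108). The box is straight, with its rear at lane x ≈ 0.099 and its centre at ≈ 0.139. Hand in.

```bash
python3 -c "
from plant import robot
print(robot.close_job(), robot.get_state()['time'])"
```

```text
the job is handed in; nothing more can be done
the job is handed in; nothing more can be done
```

I loaded the green-lidded box into the lane and handed the job in at about 17 s. No verdict was reported.

- **Apron and mouth:** I set the box lid up on the apron, at lane x about -73 mm and within 1 mm of the centre line. I then pushed it straight in with the fingers shut. Wrist pictures showed both flaps swung well open with the box between them.
- **Back plate:** I felt the plate at TCP x of about 0.676 m, which puts its face at about lane x 173 mm. It slid at 8–10 N, and the highest hand force I read was about 13 N. From the TCP movement I estimate it gave about 5 mm; the plate itself could not be seen.
- **Last checks:** Before hand-in, the box's rear edge measured lane x about 99 mm, so its centre is at about 139 mm. It looked straight and centred. Both flaps looked shut, and the gripper was clear of everything, 0.19 m up over the apron.
- **Red box and the rest:** I never came near the red box or the other items. I did not re-measure their positions.
- **Disagreements:** While I lowered the box onto the apron, the force reading never clearly showed it touching the floor. I confirmed it from the camera instead: the lid top read 57 mm after a 2 mm camera correction. The tool also pitched by up to about 0.015 rad under push load, mostly corrected along the way.

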